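# Fetch the hemmed-in test piece and restore the storage board

### The arm

A 7-joint arm with a two-finger parallel gripper is mounted at the origin on a cart in front of the work surface, level with it; the furniture and walls round the work are solid. World frame = base frame: x ahead of the robot, y to its left, z up, the work surface at z = 0. Lengths are in m, angles in rad, forces in N, time in s.
With the tool pointing down it reaches from about 0.35 to 0.9 m from the base axis. Payload 19.9 kg.
Tool frame: the origin (TCP) lies between the finger pads; the fingertips stand 19 mm ahead of it and the grasp point (between the pads) is the TCP; z points along the fingers, y is the line along which they close (so a half turn about z gives the same grasp; the last joint's range is limited). The gripper opens to 94 mm and grips with 3 to 60 N. Pads are 16 mm wide; open, the fingers measure 119 mm over their backs; the gripper's body (75 mm by 177 mm) begins 78 mm behind the grasp point.
Start: joints at [-1.171, 0.417, -0.01, 1.614, 0.005, 1.111, -0.053], TCP at [0.267, 0.565, 0.224] pointing down, gripper open.
Joint ranges: [-2.81, 2.81], [-0.39, 2.02], [-1.27, 1.25], [0.06, 2.57], [-1.19, 4.33], [0.19, 2], [-2.82, 2.82]. Speed limits (rad/s): [1.89, 1.89, 2.39, 2.39, 3.01, 3.01, 3.01].

### API

Orientations are given as a 3x3 rotation matrix whose columns are the frame's x, y, z axes.
In Python, from rig import robot gives the robot as it stands. Calls block until the motion is done:
- robot.move_ptp(position, orientation): joint-space move of the TCP to a pose.
- robot.move_linear(position, velocity=0.15, frame=None, threshold=None): straight line of the TCP; frame=None keeps the orientation; velocity is the mean speed in m/s. With threshold (N) it stops when the force on the tool has changed by that much, and returns True; else False.
- robot.goto_joints(angles): joint-space move.
- robot.gripper_to(opening): finger opening in m; the grip force is fixed at half the most; returns when the fingers have stopped.
- robot.pause(seconds).
- robot.ik(position, orientation): joint angles nearest the present ones, or None.
- robot.get_state(): the state.
- robot.grab_frame(name): name is "side" or "top"; returns the picture (420x560x3 uint8, red, green, blue); there is no depth.
- robot.camera_info(name): a dict with "fx", "fy", "cx", "cy" (pixels), "dist" ([k1, k2, p1, p2, k3] as OpenCV has them; the pictures are not rectified), "rvec" (rotation vector, rad) and "tvec" (3), from world to camera coordinates, as OpenCV has them. Camera axes: x right, y down, z forward; pixel columns grow to the right and rows downward; lengths in m; the calibration is good to about 2 mm. A picture is of the moment at which its call begins. camera_info takes no time and is no camera call.
A pose or a line that the arm cannot do raises robot.PlanningError and nothing moves.
- robot.sign_off(): hands the job in; it is judged then, once.
The state is a dict: "time": time; "qpos": joint angles; "joint_vel": joint speeds; "effort": joint torques, N m; "ee_pos": TCP position; "tool_rot": TCP orientation; "force": force on the tool from outside, world axes, zero at the start; "moment": the same for the moment, N m; "opening": finger opening in m; "grasp_force": force on a finger pad.
Only numpy, scipy, OpenCV 4.12 (cv2) and the standard library are available. Lean on these libraries where they do the work, as an engineer would, in place of code of your own. Each camera call takes 0.05 s, during which the arm holds its last target. There are 200 camera calls.

### The job

The flat milled wooden test piece on the grey storage board is hemmed in by the ear-plug box, the glasses case and the sanding block: first clear these three onto the black rubber mat, upright and released, without shifting the test piece. Then lay the test piece flat between the four corner brackets of the inspection nest, and only then put the three back upright on the board, each on the very spot where it stood at the start and lined up the same way. Leave the pencil and the spanner alone.

Things in the scene. Friction and masses are not known exactly. Their poses are not given: they have to be found in the camera images.
- test_piece: Flat milled test piece of pale wood with a pocket in its top, 60 mm (its x) x 90 mm (its y) x 16 mm high, 0.06 kg. Origin: centre of the underside, z up. At the start it lies on the storage board, long side along the board's x, case and block 1 to 15 mm from its long sides (no room for fingers), ear-plug box 2 to 9 mm off its near end. Grasp across the 60 mm.
- earplug_box: Small beige upright ear-plug box, 36 mm (x) x 56 mm (y) x 70 mm high, 0.05 kg. Origin: centre of the underside, z up. Stands in front of the test piece at the start; the free grasp there is across its 56 mm (its y).
- glasses_case: White ribbed plastic glasses case, 62 mm (x; the solid runs from -28 to +31 mm) x 106 mm (y) x 40 mm high, 0.12 kg. Origin: centre of the underside, z up. At the start it stands on the left or the right of the test piece (it may have changed places with the sanding block). Grasp across the 62 mm (its x).
- sanding_block: Cork sanding block wrapped in paper, brown, 64 mm (x) x 113 mm (y) x 35 mm high, 0.09 kg. Origin: centre of the underside, z up. At the start it stands on the other side of the test piece. Grasp across the 64 mm (its x).
- storage_board: Fixed grey board, 184 mm (x) x 330 mm (y) x 12 mm thick, open at the front (-x), with wooden rails 8 to 10 mm wide that rise 12 mm above it along the back (+x) and both ends. Things stand on it at 12 mm above its origin, which is the centre of its underside. At the start the long sides of case, block and box run along its y.
- rubber_mat: Fixed black rubber mat, 190 mm (x) x 200 mm (y) x 3 mm thick, on the table to the left: the side area. Origin: centre of the underside; z up. There is room for the three things side by side.
- inspection_nest: Fixed aluminium plate, 92 mm (x) x 122 mm (y) x 6 mm thick, with four dark steel L-shaped corner brackets that rise 8 mm above the plate and leave an opening of 76 mm (x) x 106 mm (y); between the brackets the sides are open for fingers. Origin: centre of the underside; the test piece rests 6 mm above it, its long side along the nest's y.
- pencil: Red flat carpenter's pencil lying on the table, 12 x 152 x 8 mm. Bystander.
- spanner: Steel spanner lying on the table at the right, 28 x 139 x 5 mm. Bystander.
There are look-alikes about, which are no part of the job. There is more than one size of the sanding_block; the job needs the larger.

How it is judged:
On the way, in this order (a step that is already met when the one before it is completed fails the run):
1. box, case and block all stand on the mat, released; the test piece still lies where it was (x of earplug_box in the frame of rubber_mat between -0.095 and 0.095 m and y of earplug_box in the frame of rubber_mat between -0.1 and 0.1 m and z of earplug_box in the frame of rubber_mat between -0.003 and 0.012 m and linear speed of each of earplug_box, glasses_case, sanding_block below 0.03 m/s and angle between each of earplug_box, glasses_case, sanding_block's own z axis and vertical below 0.3 rad and x of glasses_case in the frame of rubber_mat between -0.095 and 0.095 m and y of glasses_case in the frame of rubber_mat between -0.1 and 0.1 m and z of glasses_case in the frame of rubber_mat between -0.003 and 0.012 m and x of sanding_block in the frame of rubber_mat between -0.095 and 0.095 m and y of sanding_block in the frame of rubber_mat between -0.1 and 0.1 m and z of sanding_block in the frame of rubber_mat between -0.003 and 0.012 m and distance of test_piece from where it was at the start of the episode below 0.025 m and contact force between the fingers and anything else below 0.5 N), for 0.2 s.
2. the test piece lies flat and released in the nest, while the three still stand on the mat (horizontal distance between test_piece and inspection_nest below 0.012 m and z of test_piece in the frame of inspection_nest below 0.011 m and angle between test_piece's own z axis and vertical below 0.12 rad and angle between the y axis of test_piece and the y axis of inspection_nest, either way round below 0.25 rad and linear speed of test_piece below 0.02 m/s and x of earplug_box in the frame of rubber_mat between -0.095 and 0.095 m and y of earplug_box in the frame of rubber_mat between -0.1 and 0.1 m and z of earplug_box in the frame of rubber_mat between -0.003 and 0.012 m and linear speed of each of earplug_box, glasses_case, sanding_block below 0.03 m/s and angle between each of earplug_box, glasses_case, sanding_block's own z axis and vertical below 0.3 rad and x of glasses_case in the frame of rubber_mat between -0.095 and 0.095 m and y of glasses_case in the frame of rubber_mat between -0.1 and 0.1 m and z of glasses_case in the frame of rubber_mat between -0.003 and 0.012 m and x of sanding_block in the frame of rubber_mat between -0.095 and 0.095 m and y of sanding_block in the frame of rubber_mat between -0.1 and 0.1 m and z of sanding_block in the frame of rubber_mat between -0.003 and 0.012 m and contact force between the fingers and anything else below 0.5 N), for 0.2 s.
At the end, for the whole second after the job is handed in: Test piece flat and at rest in the nest (centre within 12 mm, underside within 5 mm of the plate, turned under 0.25 rad); box, case and block upright and at rest, each within 15 mm of where it stood at the start and within 0.2 rad of the board's y (horizontal distance between test_piece and inspection_nest below 0.012 m and z of test_piece in the frame of inspection_nest below 0.011 m and angle between each of test_piece, earplug_box, glasses_case, sanding_block's own z axis and vertical below 0.12 rad and angle between the y axis of test_piece and the y axis of inspection_nest, either way round below 0.25 rad and linear speed of each of test_piece, earplug_box, glasses_case, sanding_block below 0.02 m/s and distance of each of earplug_box, glasses_case, sanding_block from where it was at the start of the episode below 0.015 m and angle between the y axis of each of earplug_box, glasses_case, sanding_block and the y axis of storage_board, either way round below 0.2 rad and angular speed of each of earplug_box, glasses_case, sanding_block below 0.2 rad/s); the robot touches nothing.
It fails at once if the pencil or the spanner is disturbed (moved more than 20 mm) (distance of any of pencil, spanner from where it was at the start of the episode above 0.02 m).
It also fails if it takes over 141 s, if anything falls off the work surface, if the arm or the gripper's body presses on something with over 40 N, if the wrist force passes 120 N, or if a joint passes its speed limit or range.

## Working session

There is one attempt and no reset: what is moved stays moved. The work goes in short steps, each a Python script; the robot and the scene stay as the last script left them, time stands still between calls to the robot, and variables do not carry over. Pictures are saved under pics/ and viewed, at most 14 in all, crops included, and the job is handed in when it is done.

```bash
mkdir -p pics; ls; python3 - <<'E'
from rig import robot
import cv2
for n in("side","top"):
    im=robot.grab_frame(n); cv2.imwrite(f"pics/{n}0.png",im[:,:,::-1]); print(n,robot.camera_info(n))
s=robot.get_state();print(s["time"],s["opening"],s["ee_pos"],s["tool_rot"])
E
```

```text
pics
side {'fx': 408.6544423211093, 'fy': 408.6544423211093, 'cx': 280.4389272645865, 'cy': 211.66401903335037, 'dist': array([-0.05846968,  0.        ,  0.        ,  0.        ,  0.        ]), 'rvec': array([ 1.11202105,  2.56512836, -0.81013833]), 'tvec': array([ 0.42822825, -0.24824609,  1.29257484])}
top {'fx': 505.78033588189845, 'fy': 505.78033588189845, 'cx': 281.9294997907155, 'cy': 218.92421680896484, 'dist': array([0.06003087, 0.        , 0.        , 0.        , 0.        ]), 'rvec': array([ 2.1618005 , -2.17811001,  0.1267181 ]), 'tvec': array([-0.07643666,  0.52819038,  1.13135304])}
0.1 0.09416553143687204 [0.26710923 0.56469075 0.22387923] [[-9.03992277e-01  4.27548607e-01 -3.89681769e-04]
 [ 4.27548770e-01  9.03991632e-01 -1.08567690e-03]
 [-1.11910588e-04 -1.14805150e-03 -9.99999335e-01]]
```

View pics/top0.png

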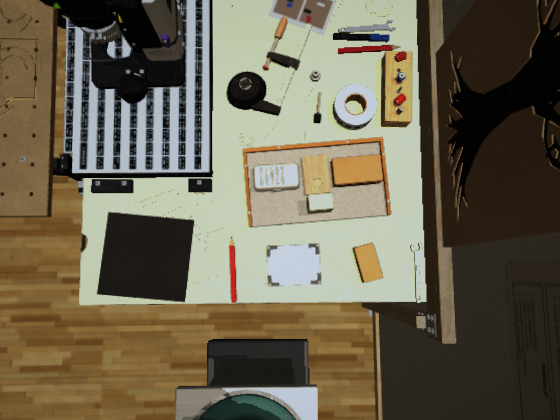

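View pics/side0.png

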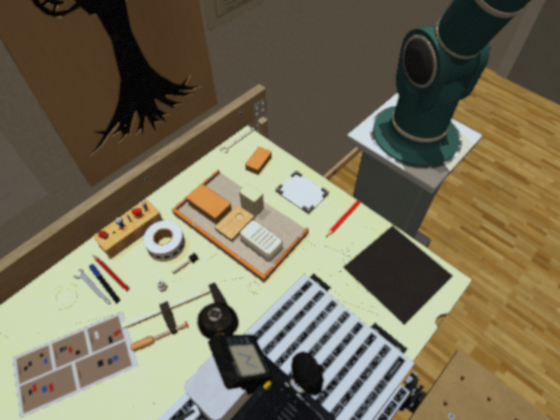

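The top view shows the board at (245-390, 140-225), with the white case on the left (275,177), the test piece (316,175), the block (357,170) and the ear-plug box in front (320,203). The nest is at (294,265), the mat at (146,256), the pencil at x≈233 and the decoy small block at (367,262). I'll enlarge the crops for accurate corners.

```bash
cat > h.py <<'E'
import numpy as np,cv2
from rig import robot
C={n:robot.camera_info(n) for n in("side","top")}
def K(c): return np.array([[c["fx"],0,c["cx"]],[0,c["fy"],c["cy"]],[0,0,1]])
def proj(n,P):
    c=C[n]; return cv2.projectPoints(np.array(P,float).reshape(-1,3),c["rvec"],c["tvec"],K(c),c["dist"])[0][:,0]
def ray(n,uv):
    c=C[n]; R=cv2.Rodrigues(c["rvec"])[0]
    p=cv2.undistortPoints(np.array(uv,float).reshape(-1,1,2),K(c),c["dist"])[:,0]
    d=np.c_[p,np.ones(len(p))]@R; return -R.T@c["tvec"],d
def onz(n,uv,z):
    o,d=ray(n,uv); return o+d*((z-o[2])/d[:,2])[:,None]
def tri(ut,us):
    out=[]
    for a,b in zip(ut,us):
        (o1,d1),(o2,d2)=ray("top",a),ray("side",b); d1,d2=d1[0],d2[0]
        s=np.linalg.lstsq(np.c_[d1,-d2],o2-o1,rcond=None)[0]
        p,q=o1+s[0]*d1,o2+s[1]*d2; out.append(np.r_[(p+q)/2,np.linalg.norm(p-q)])
    return np.array(out)
E
python3 - <<'E'
from h import *
np.set_printoptions(precision=4,suppress=True)
s=robot.get_state()
print(proj("top",[[0,0,0],[.267,.565,.224],s["ee_pos"]]),proj("side",[[0,0,0],s["ee_pos"]]))
t=cv2.imread("pics/top0.png")[130:290,235:395]; cv2.imwrite("pics/t1.png",cv2.resize(t,(600,600),interpolation=cv2.INTER_CUBIC))
s=cv2.imread("pics/side0.png")[165:285,165:335]; cv2.imwrite("pics/s1.png",cv2.resize(s,(800,565),interpolation=cv2.INTER_CUBIC))
print(onz("top",[[107,212],[194,219],[185,301],[98,294]],.003)) #mat
print("pencil",onz("top",[[232,237],[234,301]],.004))
E
```

```text
[[247.3014 458.2103]
 [-77.4987 354.8015]
 [-77.2608 354.7219]] [[414.6647 133.8526]
 [610.7959 262.1483]]
[[0.5495 0.3261 0.003 ]
 [0.5317 0.1249 0.003 ]
 [0.3427 0.1431 0.003 ]
 [0.3611 0.3403 0.003 ]]
pencil [[0.4887 0.0361 0.004 ]
 [0.3415 0.0309 0.004 ]]
```

View pics/t1.png

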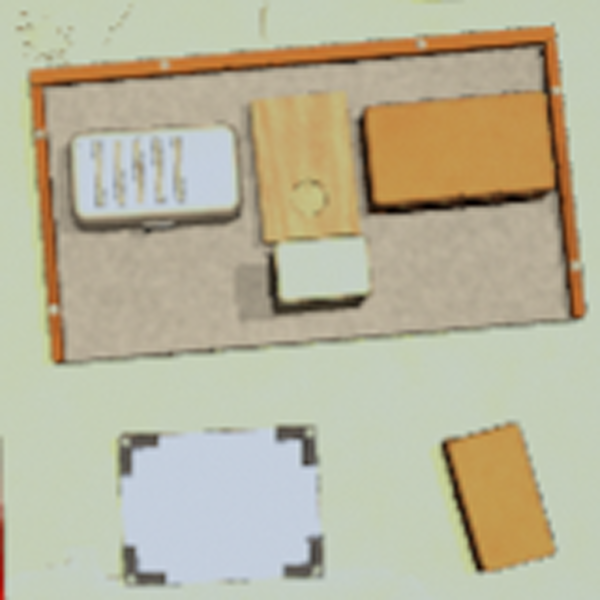

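View pics/s1.png

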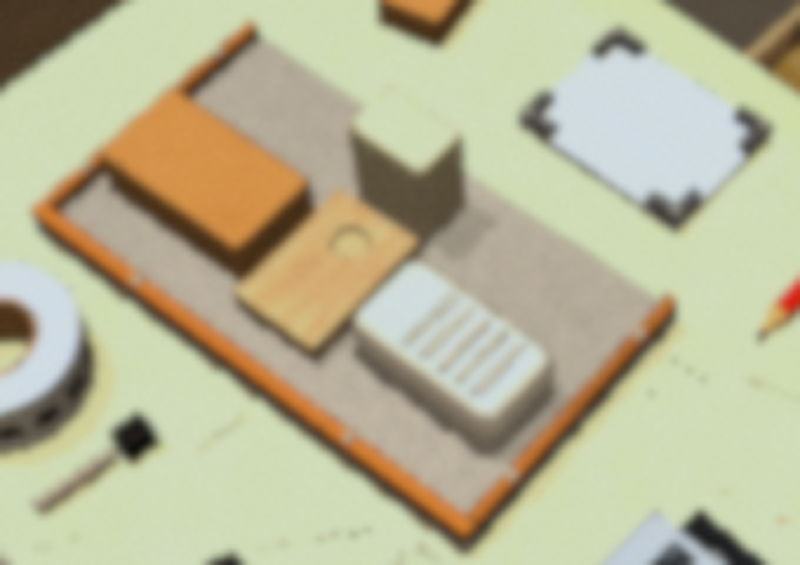

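The board is turned a few degrees, the clasp side of the case faces the robot, and the block is by the right rail. Next I fit the poses from corners in both views, checking heights by triangulation.

```bash
cat > fit.py <<'E'
from h import *
from scipy.optimize import least_squares
import json
np.set_printoptions(precision=4,suppress=True)
T=lambda a:(np.array(a,float)+.5)/3.75-.5+[235,130]
S=lambda a:(np.array(a,float)+.5)/4.7069-.5+[165,165]
# order (+x,+y),(+x,-y),(-x,-y),(-x,+y);  size in world-aligned x,y
D={"block":(T([(368,107),(546,93),(552,190),(374,205)]),S([(237,250),(105,155),(178,92),(310,185)]),64,113),
"case":(T([(72,132),(236,126),(240,215),(78,220)]),S([(487,415),(357,318),(415,262),(548,355)]),60,106),
"piece":(T([(250,102),(345,92),(360,236),(265,241)]),S([(317,352),(238,288),(335,190),(418,240)]),90,60),
"box":(T([(275,240),(369,235),(369,298),(280,303)]),S([(420,172),(352,125),(390,88),(463,135)]),36,56),
"nest":(T([(120,435),(314,427),(323,576),(127,585)]),S([(675,225),(522,115),(617,30),(770,130)]),92,122),
"board":(T([(30,72),(552,28),(585,318),(55,362)]),S([(465,540),(37,210),(250,25),(672,300)]),184,330)}
out={}
for n,(t,s,a,b) in D.items():
    tr=tri(t,s); L=np.array([(1,1),(1,-1),(-1,-1),(-1,1)])*[a/2000,b/2000]
    def P(p): c,q=np.cos(p[3]),np.sin(p[3]); return np.c_[p[0]+c*L[:,0]-q*L[:,1],p[1]+q*L[:,0]+c*L[:,1],np.full(4,p[2])]
    f=lambda p:np.r_[(proj("top",P(p))-t).ravel(),(proj("side",P(p))-s).ravel()]
    r=least_squares(f,[*tr[:,:3].mean(0),0],loss="soft_l1")
    sz=[np.linalg.norm(tr[i,:3]-tr[j,:3]) for i,j in((0,3),(1,2),(0,1),(3,2))]
    print(n,"fit",r.x,"px",np.abs(r.fun).max().round(2),"tri z",tr[:,2],"gap",tr[:,3].max(),"size",np.array(sz)); out[n]=list(r.x)
json.dump(out,open("pose.json","w"))
m=onz("top",[[107,212],[194,219],[185,301],[98,294]],.003);print("mat",m.mean(0)); 
E
python3 fit.py; python3 - <<'E'
from h import *
t=cv2.imread("pics/top0.png")
b=(t[195:310,85:215].max(2)<60).astype('uint8')
n,l,st,ce=cv2.connectedComponentsWithStats(b);i=1+st[1:,4].argmax()
r=cv2.minAreaRect(np.argwhere(l==i)[:,::-1].astype('float32'));c=cv2.boxPoints(r)+[85,195];print(c);q=onz("top",c,.003);print(q,q.mean(0))
E
```

```text
block fit [ 0.6388 -0.2538  0.0402  0.0668] px 1.92 tri z [0.044  0.0409 0.0414 0.0413] gap 0.004245694257363053 size [0.0596 0.0595 0.1089 0.108 ]
case fit [ 0.6242 -0.0697  0.0451  0.0456] px 3.68 tri z [0.056  0.0479 0.04   0.0478] gap 0.00404016494256834 size [0.0525 0.0523 0.098  0.0984]
piece fit [ 0.6311 -0.1603  0.0279  0.0965] px 1.24 tri z [0.0253 0.0325 0.0258 0.0306] gap 0.004649786666482491 size [0.0881 0.0878 0.059  0.0609]
box fit [ 0.5602 -0.166   0.0807  0.0495] px 1.23 tri z [0.0846 0.0808 0.0791 0.0799] gap 0.0036686258834930075 size [0.0368 0.0352 0.0544 0.0532]
nest fit [ 0.4238 -0.1068  0.0095  0.0351] px 0.81 tri z [0.01   0.0124 0.0088 0.0089] gap 0.0009236753118662403 size [0.0918 0.0912 0.1194 0.12  ]
board fit [ 0.6159 -0.1615  0.0191  0.0778] px 1.58 tri z [0.0191 0.0244 0.0182 0.0221] gap 0.0029563389054392936 size [0.1825 0.1815 0.3257 0.327 ]
mat [0.4462 0.2336 0.003 ]
[[ 97.17422867 293.5329895 ]
 [105.09484863 211.68659973]
 [193.26907349 220.21958923]
 [185.34844971 302.065979  ]]
[[0.3622015  0.34216798 0.003     ]
 [0.55023807 0.33043303 0.003     ]
 [0.52882344 0.12658628 0.003     ]
 [0.34027992 0.14227107 0.003     ]] [0.44538573 0.23536459 0.003     ]
```

Heights agree with the text within a few mm (piece .028, box .081, block and case slightly low from rounded edges). The block has the larger size, and I use the board's yaw of about 0.075 for everything on it. Box first.

```bash
cat > t.py <<'E'
from h import *
import json
YB,YM,YN=.075,-.09,.035
M=np.array([.446,.2345])
def mat(x,y): c,s=np.cos(YM),np.sin(YM); return M+[c*x-s*y,s*x+c*y]
SP={"box":(np.array([.560,-.166]),.060,np.pi/2),"case":(np.array([.624,-.070]),.037,0),"block":(np.array([.638,-.254]),.036,0)}
MP={"box":mat(.002,-.062),"case":mat(-.052,.038),"block":mat(.052,.038)}
def rot(phi): c,s=np.cos(phi),np.sin(phi); return np.array([[-s,c,0],[c,s,0],[0,0,-1.]])
def go(xy,z,phi,up=.2):
    robot.move_ptp([*xy,up],rot(phi))
    robot.move_linear([*xy,z+.03],velocity=.3)
    return robot.move_linear([*xy,z],velocity=.1,threshold=12)
def rep(m):
    s=robot.get_state(); print(m,"t%.1f"%s["time"],"open %.4f F %.1f"%(s["opening"],s["grasp_force"]),s["ee_pos"].round(4),s["force"].round(1))
def up(z=.2):
    p=robot.get_state()["ee_pos"]; robot.move_linear([p[0],p[1],z],velocity=.3)
def move(a,za,pa,b,zb,pb,op=.082,rel=.082):
    robot.gripper_to(op)
    hit=go(a,za,pa); rep(f"down hit={hit}")
    robot.gripper_to(0.0); rep("gripped"); 
    if robot.get_state()["opening"]<.02: up(); raise SystemExit("missed")
    up(); rep("lifted")
    hit=go(b,zb,pb); rep(f"placed hit={hit}")
    robot.gripper_to(rel); up(); rep("released")
E
python3 - <<'E'
from t import *
for n in SP:
    xy,z,o=SP[n]
    for k in(0,np.pi): 
        a,b=robot.ik([*xy,z],rot(YB+o+k)),robot.ik([*MP[n],z],rot(YM+o+k)); print(n,k,None if a is None else a.round(2),None if b is None else b.round(2))
up(.25)
xy,z,o=SP["box"]; move(xy,z,YB+o,MP["box"],z-.008,YM+o,op=.080,rel=.080)
E
```

```text
box 0 [-0.1   0.59  0.44  1.85 -0.35  0.78  2.17] [-0.54  0.4   0.13  2.11 -0.08  0.64  1.12]
box 3.141592653589793 [-0.28  0.66  0.69  1.86 -0.55  0.83 -0.8 ] [-0.92  0.46  0.58  2.12 -0.4   0.67 -1.73]
case 0 [-0.31  0.71  0.52  1.74 -0.46  0.81  0.5 ] [-0.91  0.47  0.28  2.1  -0.22  0.6  -0.56]
case 3.141592653589793 [-0.64  0.98  1.08  1.76 -0.99  1.06 -2.26] [-0.46  0.47 -0.25  2.08  0.2   0.61  2.2 ]
block 0 [-0.1   0.84  0.65  1.58 -0.6   0.93  0.84] [-0.77  0.58  0.29  1.9  -0.25  0.7  -0.42]
block 3.141592653589793 [-0.31  1.05  1.08  1.59 -1.01  1.13 -2.05] [-0.35  0.58 -0.24  1.88  0.2   0.71  2.34]
down hit=False t4.5 open 0.0801 F 0.0 [ 0.5601 -0.1661  0.0604] [0.5 0.2 1.2]
gripped t5.1 open 0.0545 F 30.0 [ 0.5602 -0.166   0.0603] [-0.5  0.1  5.6]
lifted t5.7 open 0.0548 F 30.0 [ 0.5601 -0.1658  0.2001] [ 0.2  0.3 -1.1]
placed hit=False t8.0 open 0.0548 F 30.0 [0.4428 0.1727 0.0528] [-0.4  0.3 -0.2]
released t9.2 open 0.0801 F 0.0 [0.4422 0.1728 0.2001] [-0.5  0.3 -0.4]
```

```bash
python3 - <<'E'
from t import *
for n in("case","block"):
    xy,z,o=SP[n]; print(n); move(xy,z,YB+o,MP[n],z-.008,YM+o)
robot.move_ptp([.267,.565,.25],rot(1.13))
im=robot.grab_frame("top"); cv2.imwrite("pics/top1.png",cv2.resize(im[125:310,85:395,::-1],(800,477),interpolation=cv2.INTER_CUBIC))
cv2.imwrite("pics/top1raw.png",im[:,:,::-1])
E
```

```text
case
down hit=False t11.7 open 0.0822 F 0.0 [ 0.6238 -0.0701  0.0368] [ 0.3  0.3 -0. ]
gripped t12.2 open 0.0587 F 29.9 [ 0.6242 -0.07    0.0373] [-0.6  0.2  3.8]
lifted t12.9 open 0.0589 F 29.9 [ 0.6239 -0.0696  0.1996] [-0.4  0.3 -1.4]
placed hit=False t15.5 open 0.0590 F 29.9 [0.398  0.2772 0.0298] [ 0.2  0.3 -1.4]
released t16.8 open 0.0816 F 0.0 [0.3972 0.2772 0.1998] [-0.3 -0.1 -0.8]
block
down hit=False t20.1 open 0.0821 F 0.0 [ 0.6378 -0.2541  0.0357] [-0.1  0.4  0.8]
gripped t20.6 open 0.0616 F 30.0 [ 0.6382 -0.2541  0.0364] [ 0.1 -0.2  4.1]
lifted t21.3 open 0.0616 F 30.0 [ 0.638  -0.2538  0.1998] [ 0.1  0.2 -2.6]
placed hit=True t24.2 open 0.0619 F 30.0 [0.5011 0.2682 0.0263] [-0.4 -0.6  5. ]
released t25.5 open 0.0822 F 0.0 [0.5005 0.2682 0.1999] [-0.5 -0.1 -1. ]
```

View pics/top1.png

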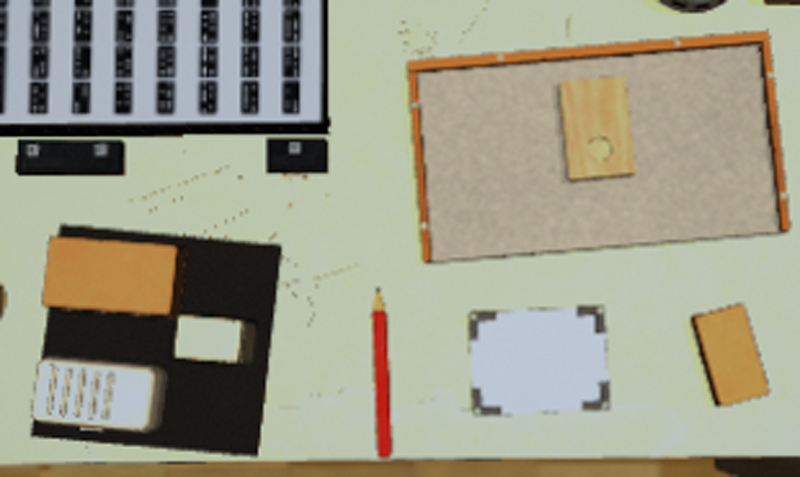

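All three stand on the mat and the piece has not moved (crop (597,130)). Now the piece goes to the nest.

```bash
python3 - <<'E'
from t import *
move(np.array([.631,-.160]),.0335,.085+np.pi/2,np.array([.4238,-.1068]),.0285,YN,op=.08,rel=.08)
robot.move_ptp([.45,.234,.3],rot(0))
for n in("top","side"):
    im=robot.grab_frame(n); cv2.imwrite(f"pics/{n}2raw.png",im[:,:,::-1])
a=cv2.imread("pics/top2raw.png")[225:305,245:345];b=cv2.imread("pics/side2raw.png")[150:230,255:355]
cv2.imwrite("pics/nest2.png",np.hstack([cv2.resize(x,(400,320),interpolation=cv2.INTER_CUBIC) for x in(a,b)]))
E
```

```text
down hit=False t31.1 open 0.0798 F 0.0 [ 0.6308 -0.16    0.033 ] [ 0.  -0.2 -0.8]
gripped t31.6 open 0.0599 F 30.0 [ 0.6311 -0.16    0.0337] [-0.5 -0.2  2. ]
lifted t32.3 open 0.0597 F 30.0 [ 0.6308 -0.1598  0.1999] [ 0.7 -0.1 -1. ]
placed hit=False t35.0 open 0.0597 F 30.0 [ 0.4243 -0.1068  0.0294] [ 0.1 -0.2  0.2]
released t36.2 open 0.0802 F 0.0 [ 0.4236 -0.1063  0.1997] [ 0.6 -0.7 -0.1]
```

View pics/nest2.png

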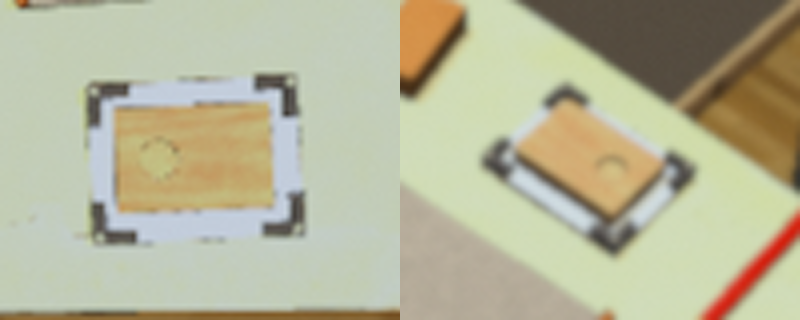

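The piece sits flat and centred in the nest within about 1–2 mm (piece centre (194,157), nest (196,159)), with free margins to all brackets. Now the three go back.

```bash
python3 - <<'E'
from t import *
for n in("block","case","box"):
    xy,z,o=SP[n]; print(n); move(MP[n],z-.008,YM+o,xy,z+.001,YB+o,op=.08,rel=.08)
robot.move_ptp([.3,.5,.3],rot(1.0))
for n in("top","side"):
    im=robot.grab_frame(n)[:,:,::-1]; cv2.imwrite(f"pics/{n}3raw.png",im)
b=[cv2.imread(f"pics/top{k}.png")[130:290,235:395] for k in("0","3raw")]
cv2.imwrite("pics/cmp3.png",np.hstack([cv2.resize(x,(400,400),interpolation=cv2.INTER_CUBIC) for x in b]))
b=[cv2.imread(f"pics/side{k}.png")[165:285,165:335] for k in("0","3raw")]
cv2.imwrite("pics/cmps3.png",np.hstack([cv2.resize(x,(400,282),interpolation=cv2.INTER_CUBIC) for x in b]))
E
```

```text
block
down hit=False t39.5 open 0.0799 F 0.0 [0.5011 0.2674 0.0277] [0.7 0.3 0.7]
gripped t39.9 open 0.0616 F 30.0 [0.5013 0.2677 0.0283] [-0.5 -0.6  4.3]
lifted t40.7 open 0.0613 F 30.0 [0.5008 0.2679 0.1995] [ 0.5  0.3 -0.4]
placed hit=True t43.6 open 0.0618 F 30.0 [ 0.6386 -0.2537  0.0357] [ 0.9 -0.7  1.3]
released t44.8 open 0.0800 F 0.0 [ 0.6382 -0.2534  0.2002] [-0.4  0.3  0.1]
case
down hit=False t48.2 open 0.0802 F 0.0 [0.398  0.2773 0.0298] [-0.1 -0.4 -0.2]
gripped t48.6 open 0.0587 F 29.9 [0.3978 0.2773 0.0294] [-2.1 -0.2  7.8]
lifted t49.3 open 0.0588 F 29.9 [0.3971 0.2774 0.1994] [-0.4  0.2 -1.9]
placed hit=True t51.8 open 0.0589 F 29.9 [ 0.6243 -0.0695  0.037 ] [ 0.8  0.6 -0.6]
released t53.1 open 0.0804 F 0.0 [ 0.6241 -0.0692  0.2001] [0.1 0.6 0.4]
box
down hit=False t55.4 open 0.0801 F 0.0 [0.4428 0.1727 0.0528] [ 0.2  0.2 -0.2]
gripped t55.9 open 0.0547 F 30.0 [0.4426 0.1727 0.0523] [-1.7  0.3  6.5]
lifted t56.6 open 0.0551 F 30.0 [0.4423 0.173  0.2   ] [-0.2  0.7 -1.4]
placed hit=True t58.8 open 0.0552 F 30.0 [ 0.5606 -0.1656  0.0602] [ 1.5 -0.1  1.8]
released t60.0 open 0.0798 F 0.0 [ 0.5601 -0.1652  0.2003] [-0.3  1.2 -0.5]
```

View pics/cmp3.png

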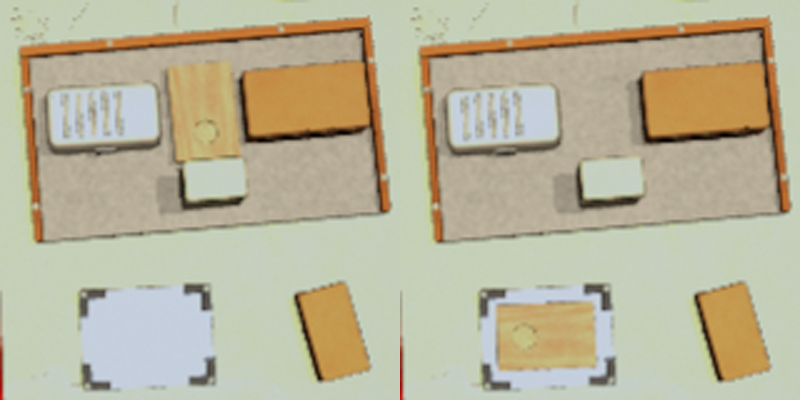

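View pics/cmps3.png

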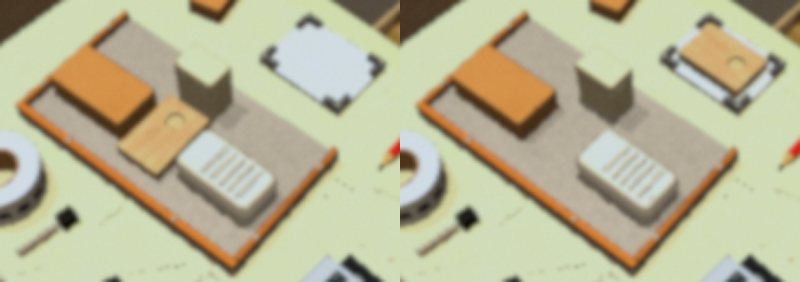

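The before and after views match to about 1–2 px (1–4 mm): case (103,117)→(103,117), block (306,101)→(305,101), box (214,180)→(212,180). The piece lies flat in the nest and the arm is clear.

```bash
python3 -c "
from rig import robot
print(robot.sign_off())"
```

```text
the job is handed in; nothing more can be done
None
```

The job is handed in: the test piece lies flat in the nest, and the box, case and block are back upright on their starting spots, matching the first pictures to about 1–4 mm; the hand-in call gave no verdict.

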